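Start the filler plug in the power-pack tank by feel

TASK

The red-handled filler plug stands loose in the threaded boss of the blue hydraulic tank, its thread not yet caught. Without lifting it out, turn it slowly backward (counter-clockwise seen from above) until you feel it drop into the thread, stop there, then turn it forward (clockwise) one full turn from the drop. Finish with the gripper closed on the red handle, holding the plug still and started; do not let go, and do not disturb the things lying around the tank.

Things in the scene. Friction and masses are not known exactly. Their poses are not given: they have to be found in the camera images.
- tank: Blue steel hydraulic tank fixed to the bench, lid top 110 mm high. Origin on the bench under the filler boss's vertical axis, z up. It reaches 105 mm to its -x, +x and -y sides and 245 mm to +y, where a grey motor lies on the lid (from 129 mm off the boss axis, 221 mm high). The boss is an upright steel tube, 60 mm across, 44 mm inside, standing 30 mm above the lid.
- mouth (a point): Centre of the boss's open mouth, 140 mm above the bench, z up. Its inside thread is coarse, right-hand, one start, lead 8 mm per turn, and begins at the mouth on this point's +x side: there the plug's thread end drops about 8 mm when turned back over it.
- plug: Loose 0.3 kg filler plug. Origin on its axis, level with the lower end of its thread, z up; smooth 28 mm nose to 40 mm below, thread 42 mm across, flange 54 mm across at 28 to 34 mm above, red blade handle on it. Starts about at mouth height. After the drop the origin is about 8 mm below the mouth, one turn on about 16 mm. Turns easily; 1 mm of side play.
- handle_top (a point): Centre of the top of the red blade handle, 70 mm above the plug's origin. Blade 46 mm long (along the plug's x), 14 mm thick (y), 36 mm high down to the flange. The plug falls by its own weight, so a tightly gripped handle hides the drop: fingers set 2 to 4 mm wider than the blade turn it and let it sink.
- thread_end (a point): Leading end of the plug's thread, 18 mm from its axis along the plug's +x, at its origin's height. At the start it rides on the boss's first thread 45 to 100 degrees clockwise of the thread's start: turned counter-clockwise it climbs 1 to 2 mm, then falls.
- oil: Yellow oil bottle, 60 mm across, 130 mm high, standing on the bench beside the tank; bystander. Origin at the centre of its underside.
- wrench: Steel open-ended wrench, 190 mm long, lying on the bench beyond the tank; bystander. Origin under its middle.
- fitting: Brass hose fitting, 34 mm across, 34 mm high, standing on the bench beside the tank; bystander. Origin at the centre of its underside.

How it is judged:
On the way, in this order (a step that is already met when the one before it is completed fails the run):
1. the plug is turned back to the start of the boss's thread, still riding on top (x of thread_end in the frame of mouth above 0.0145 m and y of thread_end in the frame of mouth above -0.0095 m and z of thread_end in the frame of mouth above -0.003 m), for 0.05 s.
2. the plug has dropped one thread at the thread's start (z of plug in the frame of mouth between -0.0098 and -0.0055 m and x of thread_end in the frame of mouth above 0.006 m), for 0.1 s.
At the end, for the whole second after the job is handed in: The plug is upright in the boss, started one turn (0.7 to 1.3 turns: its origin 13.6 to 18.4 mm below the mouth), still, and gripped by the fingers with more than 3 N (z of plug in the frame of mouth between -0.0184 and -0.0136 m and horizontal distance between plug and mouth below 0.004 m and angle between plug's own z axis and vertical below 0.12 rad and angular speed of plug below 0.15 rad/s and contact force between the fingers and plug above 3 N); the arm keeps its last pose, push and grip.
It fails at once if the plug is lifted out of the boss's mouth (z of plug in the frame of mouth above 0.01 m).
It fails at once if a bystander is disturbed (distance of any of oil, wrench, fitting from where it was at the start of the episode above 0.03 m).
It also fails if it takes over 72 s, if anything falls off the work surface, if the arm or the gripper's body presses on something with over 40 N, if the wrist force passes 120 N, or if a joint passes its speed limit or range.

ROBOT

A 6-joint arm with a two-finger parallel gripper is mounted at the origin on the work surface. World frame = base frame: x ahead of the robot, y to its left, z up, the work surface at z = 0. Lengths are in m, angles in rad, forces in N, time in s.
With the tool pointing down it reaches from about 0.425 to 0.95 m from the base axis. Payload 3.5 kg.
Tool frame: the origin (TCP) lies at the very end of the fingers, on their centre line; the grasp point (between the pads) lies 19 mm behind it; z points along the fingers, y is the line along which they close (so a half turn about z gives the same grasp; the last joint's range is limited). The gripper opens to 85 mm and grips with 20 to 120 N. Pads are 22 mm wide; open, the fingers measure 114 mm over their backs; the gripper's body (76 mm by 85 mm) begins 54 mm behind the grasp point. The pads swing forward as they close: fully open they stand 13 mm farther back than shut.
Start: joints at [1.061, 0.286, 1.577, -0, 1.279, -0.15], TCP at [0.238, 0.632, 0.204] pointing down, gripper open.
Joint ranges: [-2.77, 2.77], [-0.9, 2.22], [0.21, 2.48], [-1.53, 4.67], [0.24, 2.81], [-2.84, 2.84]. Speed limits (rad/s): [2.79, 2.79, 3.14, 3.14, 3.14, 3.14].

INTERFACE

Orientations are given as a unit quaternion [x, y, z, w].
In Python, from plant import ctrl gives the robot as it stands.
- The arm moves only by the tool carry_out, never from a script. Its argument "deltas" is one flat list of numbers, 6 for each row, row after row: the shift along the tool's x, y, z in m, then the turn, a rotation vector about the tool's x, y, z in rad. A call has 1 to 5 rows; each row is the pose to reach, as a shift and turn from the pose commanded when the call began, along the tool's axes at that moment; what a row does not reach only later rows make up. A row lasts 1/8 s, in which the tool goes at most 62.5 mm and 10.7 degrees, less where a joint would pass 70% of its speed; a pose out of reach is approached as far as the arm can. A call with a gripper value outside its range is refused whole. "grip" is the opening in per cent of the stroke, from 0 (shut) to 100 (fully open), set as the call begins (left out, the last holds). The fingers move at their own pace and stop on an object; "grip_force" is the grip in N (left out, the last holds). Time passes only in rows, so rows that repeat a pose let the fingers close. It gives the time, the measured TCP pose, the force, the opening and the grip force at its end, in the units of the state.
- ctrl.get_state(): the state, without advancing time (a new reading comes with each control period).
- ctrl.read_camera(name): name is "scene" or "top" or "wrist"; returns (picture, depth): 480x640x3 uint8, red, green, blue; 480x640 float32, m along the optical axis (not along the pixel's ray), 0 where there is no reading.
- ctrl.camera_model(name): a dict with "intrinsics" (3x3 intrinsics, pixels), "k1" (the pictures are not rectified: a ray, as slopes to the right and down, at radius r is drawn at 1 + k1 r^2 times it, then the intrinsics apply), "extrinsics" (4x4, takes a point from world to camera coordinates); the wrist camera has in their place "hand_eye" (4x4, takes a point from camera to tool coordinates, whose origin is the TCP and whose axes are the flange's). Camera axes: x right, y down, z forward; pixel columns grow to the right and rows downward; lengths in m; the calibration is good to about 2 mm. A picture is of the moment at which its call begins: read the wrist's pose just before it. camera_model takes no time and is no camera call.
- ctrl.sign_off(): hands the job in; it is judged then, once.
Trained networks look in the newest picture that a camera, given by its name, has taken for a name from the list of things; names that differ only in an ending like _2 or _b are one class to them, and where a whole thing is asked for, a point or a joint stands for the part that bears it (a point fixed in the world has none). Each returns a list of dicts, best first, with "score" (0 to 1); they miss things now and then, are a little off and sometimes report something else, mostly with a low value. They report only what shows in the picture. A call takes as long as a camera call.
- ctrl.find_in(camera, query): "uv" ([column, row] in pixels, amid what is visible of it).
The state is a dict: "time": time; "qpos": joint angles; "dq": joint speeds; "joint_efforts": joint torques, N m; "eef_pos": TCP position; "tcp_rot": TCP orientation; "contact_force": force on the tool from outside, world axes, zero at the start; "wrist_torque": the same for the moment, N m; "opening": opening from 0.0 (shut) to 1.0 (fully open); "finger_force": force on a finger pad.
Only numpy, scipy, OpenCV 4.12 (cv2) and the standard library are available. Lean on these libraries where they do the work, as an engineer would, in place of code of your own. Each camera call takes 0.05 s, during which the arm holds its last target. There are 200 camera calls.

## Working session

There is one attempt and no reset: what is moved stays moved. The work goes in short steps, Python scripts to look and compute and a tool call to move; the robot and the scene stay as the last step left them, time stands still between calls to the robot, and variables do not carry over. Pictures are saved under pics/ and viewed, at most 10 in all, crops included, and the job is handed in when it is done.

Besides the shell and the picture viewer there is one more tool, called after "Emit:" as name(argument=value, ...) on one line, values as JSON. carry_out: Moves the arm, as the interface text tells. Its arguments: {"type":"object","properties":{"deltas":{"type":"array"},"grip":{"type":"number"},"grip_force":{"type":"number"}},"required":["deltas"]}

```bash
mkdir -p pics; cat > h.py <<'E'
import numpy as np,cv2
from plant import ctrl
from scipy.spatial.transform import Rotation as R
def shot(n,f=None):
    s=ctrl.get_state(); im,d=ctrl.read_camera(n)
    if f: cv2.imwrite('pics/'+f,im[:,:,::-1])
    m=ctrl.camera_model(n)
    if 'extrinsics' in m: T=np.linalg.inv(np.array(m['extrinsics']))
    else:
        W=np.eye(4);W[:3,:3]=R.from_quat(s['tcp_rot']).as_matrix();W[:3,3]=s['eef_pos'];T=W@np.array(m['hand_eye'])
    return im,d,m,T
def world(uv,d,m,T):
    uv=np.asarray(uv,float).reshape(-1,2);K=np.array(m['intrinsics'])
    r=cv2.undistortPoints(uv.reshape(-1,1,2),K,np.array([m['k1'],0,0,0.])).reshape(-1,2)
    z=d[uv[:,1].astype(int),uv[:,0].astype(int)]
    p=np.c_[r*z[:,None],z]
    return p@T[:3,:3].T+T[:3,3]
def red(n,f=None):
    im,d,m,T=shot(n,f)
    h=cv2.cvtColor(im,cv2.COLOR_RGB2HSV)
    k=((h[...,0]<8)|(h[...,0]>172))&(h[...,1]>140)&(h[...,2]>60)&(d>0)
    v,u=np.nonzero(k); return world(np.c_[u,v],d,m,T),np.c_[u,v]
E
python3 - <<'E'
from h import *
s=ctrl.get_state();print(s)
for n in('scene','top','wrist'):
    p,uv=red(n,n+'1.png')
    print(n,len(p),uv.mean(0) if len(p) else 0)
    if len(p):
        t=p[p[:,2]>np.percentile(p[:,2],95)-.004];c=t.mean(0);w,V=np.linalg.eigh(np.cov(t[:,:2].T));print(len(t),c,np.percentile(p[:,2],[5,50,95]),w**.5,np.degrees(np.arctan2(V[1,1],V[0,1])))
    for q in('plug','oil','wrench','fitting','tank','thread_end'):
        print(q,ctrl.find_in(n,q)[:2])
E
```

```text
{'time': 0.0, 'qpos': array([ 1.06100933e+00,  2.87178272e-01,  1.57819011e+00,  3.06375407e-06,
        1.27858827e+00, -1.49975274e-01]), 'dq': array([ 0.00023359, -0.00151321,  0.00030327, -0.00103122,  0.00121459,
       -0.00015629]), 'joint_efforts': array([-4.45553105e-04, -4.06003439e+01, -2.92617470e+01, -2.36798314e-04,
        6.00311992e-03,  7.81475194e-06]), 'eef_pos': array([0.23726466, 0.63115241, 0.20233175]), 'tcp_rot': array([ 1.78937267e-01,  9.83859775e-01, -1.11778901e-03, -3.84272078e-04]), 'contact_force': array([ 0.57112466,  0.72368288, -0.19704637]), 'wrist_torque': array([ 0.0365839 , -0.00694453,  0.0111659 ]), 'finger_force': 0.0, 'opening': 0.9979059764827705}
scene 2566 [ 79.77552611 168.77201871]
168 [0.49271863 0.0698441  0.20623175] [0.00838734 0.03944661 0.20528789] [0.00360023 0.01386079] 151.87038785798913
plug [{'uv': [426.1, 213.6], 'score': 0.94}, {'uv': [288.5, 279.2], 'score': 0.26}]
oil [{'uv': [260.0, 291.5], 'score': 0.96}]
wrench [{'uv': [503.6, 370.2], 'score': 0.56}]
fitting [{'uv': [290.9, 279.8], 'score': 0.57}, {'uv': [425.5, 213.5], 'score': 0.34}]
tank [{'uv': [474.9, 264.2], 'score': 0.92}]
thread_end [{'uv': [425.3, 213.9], 'score': 0.78}]
top 491 [212.43991853 268.25458248]
293 [0.48693546 0.07212541 0.20634496] [0.17645599 0.20510434 0.20831213] [0.00379872 0.01260305] 152.1823203745379
plug [{'uv': [215.2, 270.3], 'score': 0.65}, {'uv': [155.4, 206.7], 'score': 0.15}]
oil [{'uv': [364.7, 237.3], 'score': 0.59}]
wrench [{'uv': [154.3, 210.2], 'score': 0.82}]
fitting [{'uv': [350.9, 282.4], 'score': 0.71}]
tank [{'uv': [178.4, 290.5], 'score': 0.83}]
thread_end [{'uv': [217.1, 267.9], 'score': 0.93}]
wrist 2828 [573.55657709  13.5834512 ]
362 [ 0.15806701  1.23236586 -0.42924865] [-0.69745148 -0.55094963 -0.43000994] [0.00330181 0.025477  ] 67.70847428379035
plug []
oil []
wrench []
fitting []
tank [{'uv': [91.1, 473.8], 'score': 0.75}]
thread_end []
```

View pics/scene1.png

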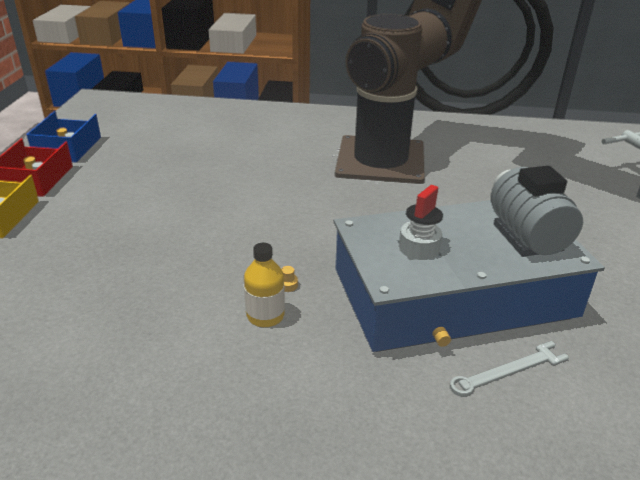

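View pics/top1.png

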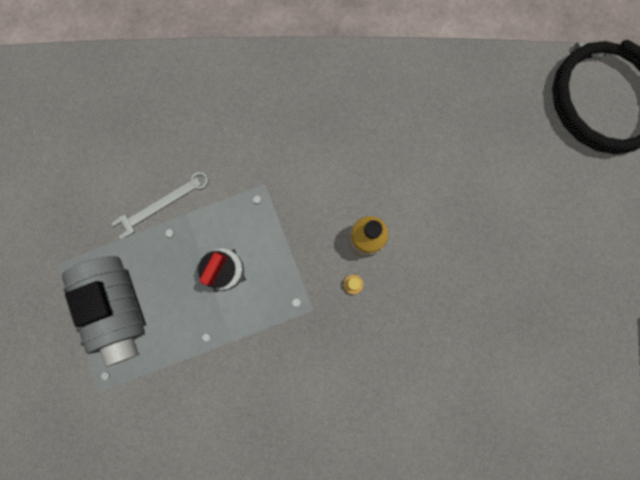

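```bash
python3 - <<'E'
from h import *
im,d,m,T=shot('top')
v,u=np.nonzero(d>0);P=world(np.c_[u,v],d,m,T)
k=(abs(P[:,2]-.11)<.006)&(abs(P[:,0]-.5)<.35)&(abs(P[:,1]-.15)<.35)
a=P[k][:,:2].astype(np.float32);print(k.sum(),P[k].mean(0));r=cv2.minAreaRect(a);print(r);print(cv2.boxPoints(r))
k=(P[:,2]>.16)&(P[:,2]<.25)&(np.hypot(*(P[:,:2]-a.mean(0)).T)<.2)
mo=P[k];mo=mo[np.hypot(*(mo[:,:2]-[.488,.071]).T)>.1];print('motor',mo.mean(0),mo[:,2].max())
for q in('oil','fitting','wrench'):
    f=ctrl.find_in('top',q)
    if f: print(q,world([f[0]['uv']],d,m,T))
E
```

```text
22947 [0.47101032 0.10481041 0.1089828 ]
((0.4891631603240967, 0.07579588890075684), (0.2117980569601059, 0.48166975378990173), 21.2418270111084)
[[ 0.30320323  0.2619006 ]
 [ 0.47771466 -0.18704432]
 [ 0.6751231  -0.11030883]
 [ 0.50061166  0.3386361 ]]
motor [0.43109007 0.223284   0.19617308] 0.2235663230394156
oil [[ 0.54342226 -0.14519645  0.10551906]]
fitting [[ 0.47349882 -0.13149731  0.03315544]]
wrench [[0.61558228 0.20140843 0.00814953]]
```

Emit:
carry_out(deltas=[0, 0, -0.06, 0, 0, 0, -0.02, -0.02, -0.1, 0, 0, 0, -0.063, -0.063, -0.1, 0, 0, 0, -0.106, -0.106, -0.1, 0, 0, 0, -0.149, -0.149, -0.1, 0, 0, 0], grip=100)

```text
time: 1.88
eef_pos: [0.3251, 0.4382, 0.304]
tcp_rot: [0.179, 0.984, 0.0, 0.0]
contact_force: [1.1, -0.5, 0.4]
opening: 0.998
finger_force: 0.0
```

Emit:
carry_out(deltas=[-0.043, -0.043, 0, 0, 0, 0, -0.086, -0.086, 0, 0, 0, 0, -0.129, -0.129, 0, 0, 0, 0.05, -0.172, -0.172, 0, 0, 0, 0.1, -0.215, -0.215, 0, 0, 0, 0.13])

```text
time: 2.5
eef_pos: [0.4506, 0.1611, 0.3041]
tcp_rot: [0.243, 0.97, 0.0, 0.001]
contact_force: [1.2, 0.5, 0.6]
opening: 1.0
finger_force: 0.0
```

```bash
python3 - <<'E'
from h import *
s=ctrl.get_state();print(s['time'],s['eef_pos'],s['qpos'])
M=R.from_quat(s['tcp_rot']).as_matrix();print(M)
p,uv=red('wrist','w2.png')
k=p[:,2]>.15;p=p[k];print(len(p),uv[k].mean(0))
t=p[p[:,2]>np.percentile(p[:,2],95)-.004];r=cv2.minAreaRect(t[:,:2].astype(np.float32));w,V=np.linalg.eigh(np.cov(t[:,:2].T));print(len(t),t.mean(0),r,np.degrees(np.arctan2(V[1,1],V[0,1])))
im,d,m,T=shot('top')
v,u=np.nonzero(d>0);P=world(np.c_[u,v],d,m,T)
k=(abs(P[:,2]-.11)<.005)&(P[:,1]>-.09)&(abs(P[:,0]-.5)<.35)&(P[:,1]<.4)
msk=np.zeros(d.shape,np.uint8);msk[v[k],u[k]]=1
a=P[k][:,:2].astype(np.float32);r=cv2.minAreaRect(a);print(r,cv2.boxPoints(r))
E
```

```text
2.5 [0.45063558 0.16108471 0.30414846] [ 1.30815746e-01 -2.23375724e-01  1.91816411e+00  9.51343043e-05
  1.44544969e+00 -9.49201820e-01]
[[-8.81959815e-01  4.71322729e-01  1.33069073e-03]
 [ 4.71323446e-01  8.81960394e-01  2.70276451e-04]
 [-1.04622909e-03  8.65558711e-04 -9.99999078e-01]]
1725 [240.84057971 321.68231884]
1045 [0.48661304 0.07382967 0.20669001] ((0.486478328704834, 0.07366308569908142), (0.014088465832173824, 0.04530341178178787), 61.043094635009766) 152.86280383351706
((0.465393990278244, 0.13648396730422974), (0.21146364510059357, 0.351428359746933), 21.244081497192383) [[ 0.30317855  0.26194647]
 [ 0.4305157  -0.06560065]
 [ 0.62760943  0.01102147]
 [ 0.5002723   0.33856857]]
```

Emit:
carry_out(deltas=[-0.035, -0.03, 0, 0, 0, 0, -0.073, -0.06, 0, 0, 0, -0.017, -0.073, -0.06, 0.02, 0, 0, -0.017, -0.073, -0.06, 0.03, 0, 0, -0.017], grip=50)

```text
time: 3.1
eef_pos: [0.4853, 0.0764, 0.2718]
tcp_rot: [0.234, 0.972, 0.0, -0.001]
contact_force: [0.5, 1.3, 0.3]
opening: 0.505
finger_force: 0.0
```

```bash
cat >> h.py <<'E'
def look(f=None,cam='wrist'):
    s=ctrl.get_state();M=R.from_quat(s['tcp_rot']).as_matrix()
    p,uv=red(cam,f);p=p[(p[:,2]>.15)&(abs(p[:,0]-.487)<.08)&(abs(p[:,1]-.072)<.08)]
    t=p[p[:,2]>np.percentile(p[:,2],95)-.004];r=cv2.minAreaRect(t[:,:2].astype(np.float32));w,V=np.linalg.eigh(np.cov(t[:,:2].T))
    a=np.degrees(np.arctan2(V[1,1],V[0,1]));
    print(cam,round(s['time'],2),'tcp',s['eef_pos'].round(4),'toolx',np.degrees(np.arctan2(M[1,0],M[0,0])).round(1),'q6',s['qpos'][5].round(3),'open',round(s['opening'],3))
    c=np.r_[r[0],np.median(t[:,2])]
    print(' blade',c.round(4),np.round(r[1],4),'ang',a.round(1),'rel tool',(M.T@(c-s['eef_pos'])).round(4))
E
python3 - <<'E'
from h import *
look('w3.png');look(cam='top');look(cam='scene')
im,d,m,T=shot('wrist')
v,u=np.nonzero(d>0);P=world(np.c_[u,v],d,m,T)
k=(abs(P[:,2]-.139)<.004)&(np.hypot(P[:,0]-.487,P[:,1]-.073)<.045);a=P[k];print(k.sum(),cv2.minEnclosingCircle(a[:,:2].astype(np.float32)) if k.sum() else 0)
E
```

```text
wrist 3.1 tcp [0.4853 0.0764 0.2718] toolx 152.9 q6 -1.149 open 0.505
 blade [0.4866 0.0728 0.2066] [0.0133 0.0461] ang 153.0 rel tool [-0.003  -0.0026  0.0652]
top 3.15 tcp [0.4846 0.0768 0.2705] toolx 153.0 q6 -1.149 open 0.502
 blade [0.4829 0.0582 0.2071] [0.0361 0.0439] ang -161.5 rel tool [-0.0072 -0.0172  0.0635]
scene 3.2 tcp [0.4849 0.0769 0.2715] toolx 153.0 q6 -1.15 open 0.499
 blade [0.4896 0.0705 0.2067] [0.0128 0.0448] ang 152.6 rel tool [-0.0074 -0.0035  0.0648]
631 ((0.4910980761051178, 0.07076600193977356), 0.030406441539525986)
```

View pics/w3.png

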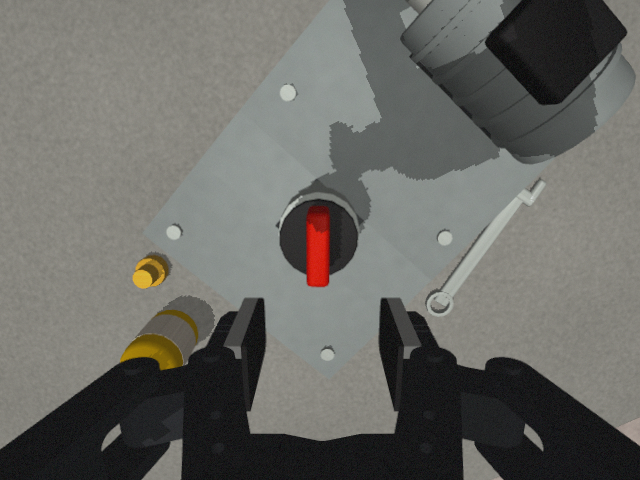

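Emit:
carry_out(deltas=[-0.007, -0.0026, 0, 0, 0, 0, -0.007, -0.0026, 0.04, 0, 0, 0, -0.007, -0.0026, 0.08, 0, 0, 0, -0.007, -0.0026, 0.093, 0, 0, 0, -0.007, -0.0026, 0.093, 0, 0, 0])

```text
time: 3.92
eef_pos: [0.4915, 0.0702, 0.1808]
tcp_rot: [0.234, 0.972, -0.0, -0.0]
contact_force: [0.9, 0.3, -0.3]
opening: 0.499
finger_force: 0.0
```

```bash
python3 - <<'E'
from h import *
look('w4.png');look(cam='scene');s=ctrl.get_state();print(s['contact_force'],s['wrist_torque'])
E
```

```text
wrist 3.92 tcp [0.4915 0.0702 0.1808] toolx 152.9 q6 -1.161 open 0.499
 blade [0.4867 0.0732 0.2067] [0.0138 0.0458] ang 152.8 rel tool [ 0.0057  0.0005 -0.0259]
scene 3.98 tcp [0.4923 0.0701 0.1821] toolx 152.9 q6 -1.161 open 0.501
 blade [0.4902 0.0705 0.2066] [0.0121 0.0444] ang 151.8 rel tool [ 0.0021 -0.0006 -0.0245]
[ 0.33320789 -0.79501572  0.41261541] [ 0.01369719  0.01235932 -0.00736388]
```

View pics/w4.png

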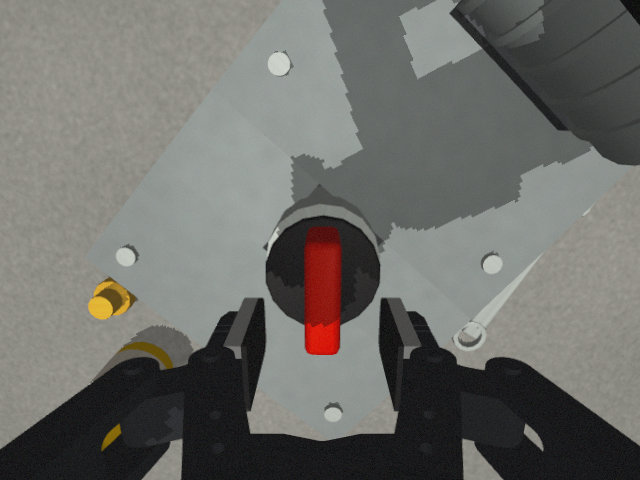

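Emit:
carry_out(deltas=[0, 0, 0, 0, 0, 0, 0, 0, 0, 0, 0, 0, 0, 0, 0, 0, 0, 0], grip=20, grip_force=20)

```text
time: 4.4
eef_pos: [0.4916, 0.0701, 0.1813]
tcp_rot: [0.234, 0.972, 0.0, 0.0]
contact_force: [-0.4, -0.1, 0.2]
opening: 0.199
finger_force: 0.0
```

Emit:
carry_out(deltas=[0, 0, 0, 0, 0, -0.05, 0, 0, 0, 0, 0, -0.1, 0, 0, 0, 0, 0, -0.15, 0, 0, 0, 0, 0, -0.2, 0, 0, 0, 0, 0, -0.25])

```text
time: 5.03
eef_pos: [0.4914, 0.0701, 0.1809]
tcp_rot: [0.11, 0.994, -0.0, 0.0]
contact_force: [-0.6, -0.6, 0.0]
opening: 0.197
finger_force: 0.1
```

```bash
python3 - <<'E'
from h import *
look();look(cam='scene');s=ctrl.get_state();print(s['contact_force'],s['wrist_torque'])
E
```

```text
wrist 5.03 tcp [0.4914 0.0701 0.1809] toolx 167.3 q6 -1.413 open 0.197
 blade [0.4867 0.0731 0.2066] [0.0141 0.045 ] ang 152.8 rel tool [ 0.0052  0.0019 -0.0258]
scene 5.08 tcp [0.4914 0.0701 0.1809] toolx 167.4 q6 -1.414 open 0.199
 blade [0.4903 0.0665 0.207 ] [0.0167 0.0422] ang 158.1 rel tool [ 0.0003 -0.0037 -0.0262]
[0.10765006 0.4653495  0.52849516] [-0.00162581  0.01087021 -0.00799435]
```

Emit:
carry_out(deltas=[0, 0, 0, 0, 0, -0.04, 0, 0, 0, 0, 0, -0.08, 0, 0, 0, 0, 0, -0.12, 0, 0, 0, 0, 0, -0.16, 0, 0, 0, 0, 0, -0.2])

```text
time: 5.75
eef_pos: [0.4913, 0.0701, 0.181]
tcp_rot: [0.011, 1.0, -0.0, -0.0]
contact_force: [-0.7, 0.4, 1.6]
opening: 0.198
finger_force: 0.5
```

```bash
python3 - <<'E'
from h import *
look('w5.png');look(cam='scene');s=ctrl.get_state();print(s['contact_force'],s['wrist_torque'])
E
```

```text
wrist 5.75 tcp [0.4913 0.0701 0.181 ] toolx 178.7 q6 -1.611 open 0.198
 blade [0.4872 0.0735 0.2066] [0.0141 0.0451] ang 153.6 rel tool [ 0.0042  0.0034 -0.0257]
scene 5.8 tcp [0.4913 0.07   0.1809] toolx 178.8 q6 -1.612 open 0.202
 blade [0.4926 0.07   0.207 ] [0.0124 0.041 ] ang 158.3 rel tool [-0.0014 -0.     -0.0261]
[-0.63630864 -1.37097532  0.52909433] [-0.0466702   0.14549874 -0.07471676]
```

View pics/w5.png

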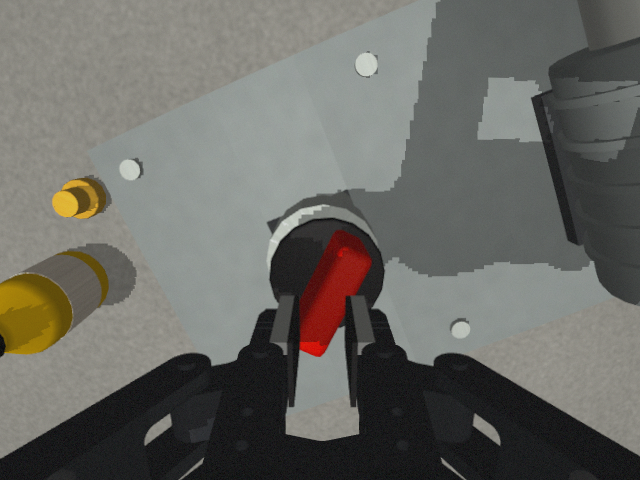

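Emit:
carry_out(deltas=[0, 0, 0, 0, 0, 0.1, 0, 0, 0, 0, 0, 0.2, 0, 0, 0, 0, 0, 0.3, 0, 0, 0, 0, 0, 0.4, 0, 0, 0, 0, 0, 0.44])

```text
time: 6.48
eef_pos: [0.4915, 0.0702, 0.1807]
tcp_rot: [0.231, 0.973, 0.0, 0.0]
contact_force: [0.7, -0.2, 0.6]
opening: 0.201
finger_force: 0.0
```

Emit:
carry_out(deltas=[0, 0, 0, 0, 0, 0, 0, 0, 0, 0, 0, 0], grip=14)

```text
time: 6.72
eef_pos: [0.4915, 0.0702, 0.1808]
tcp_rot: [0.229, 0.973, 0.0, 0.0]
contact_force: [0.2, -1.0, 0.4]
opening: 0.141
finger_force: 0.3
```

Emit:
carry_out(deltas=[0, 0, 0, 0, 0, 0, 0, 0, 0, 0, 0, 0], grip=11)

```text
time: 6.98
eef_pos: [0.4915, 0.0701, 0.1809]
tcp_rot: [0.229, 0.973, 0.0, 0.0]
contact_force: [0.5, -0.0, 1.3]
opening: 0.11
finger_force: 0.4
```

```bash
python3 - <<'E'
from h import *
look('w6.png');s=ctrl.get_state();print(s['contact_force'],s['wrist_torque'],s['finger_force'])
im=cv2.imread('pics/w6.png');cv2.imwrite('pics/w6c.png',cv2.resize(im[200:440,160:480],None,fx=2,fy=2))
E
```

```text
wrist 6.97 tcp [0.4915 0.0701 0.1809] toolx 153.5 q6 -1.171 open 0.11
 blade [0.4869 0.0735 0.2067] [0.0136 0.0452] ang 152.1 rel tool [ 0.0056  0.0009 -0.0258]
[0.01397311 0.08838625 0.44706305] [ 0.00246467 -0.02770167  0.00378187] 0.4543847084278241
```

View pics/w6c.png

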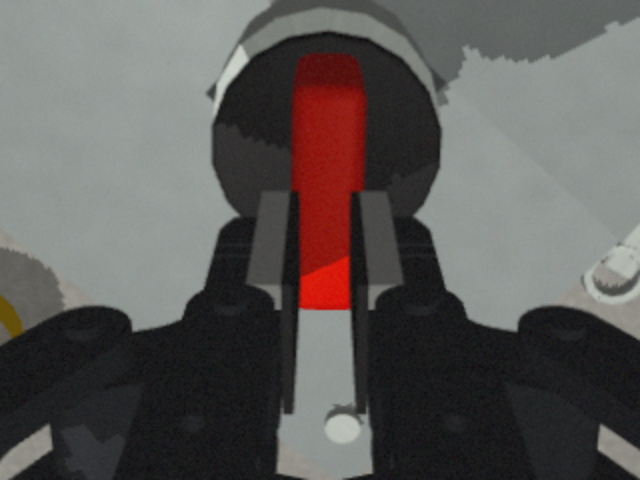

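Emit:
carry_out(deltas=[0, 0, 0, 0, 0, -0.05, 0, 0, 0, 0, 0, -0.1, 0, 0, 0, 0, 0, -0.15, 0, 0, 0, 0, 0, -0.2, 0, 0, 0, 0, 0, -0.25], grip=12.5)

```text
time: 7.65
eef_pos: [0.491, 0.0701, 0.1808]
tcp_rot: [0.105, 0.994, -0.0, -0.001]
contact_force: [-1.6, 0.1, 1.3]
opening: 0.124
finger_force: 0.9
```

Emit:
carry_out(deltas=[0, 0, 0, 0, 0, -0.05, 0, 0, 0, 0, 0, -0.1, 0, 0, 0, 0, 0, -0.15, 0, 0, 0, 0, 0, -0.2, 0, 0, 0, 0, 0, -0.25])

```text
time: 8.28
eef_pos: [0.491, 0.0698, 0.1808]
tcp_rot: [-0.019, 1.0, -0.0, -0.001]
contact_force: [-0.7, -1.8, 2.3]
opening: 0.127
finger_force: 1.1
```

```bash
python3 - <<'E'
from h import *
look();look(cam='scene');s=ctrl.get_state();print(s['contact_force'],s['wrist_torque'],s['finger_force'])
E
```

```text
wrist 8.28 tcp [0.491  0.0698 0.1808] toolx -177.8 q6 -1.673 open 0.127
 blade [0.488  0.074  0.2064] [0.0142 0.0453] ang 155.1 rel tool [ 0.0028  0.0043 -0.0256]
scene 8.32 tcp [0.491  0.0698 0.1809] toolx -177.7 q6 -1.674 open 0.125
 blade [0.4981 0.0686 0.2069] [0.012  0.0293] ang 156.9 rel tool [-0.007  -0.0015 -0.026 ]
[-1.95642953 -0.3283933   2.14555315] [-0.21231112  0.30234845 -0.00814895] 1.1515382450306788
```

```bash
python3 - <<'E'
from h import *
im,_,_,_=shot('wrist');b,_,_,_=shot('scene')
o=np.hstack([cv2.resize(im[200:440,180:460],(560,480)),cv2.resize(b[170:290,395:455],(240,480))]);cv2.imwrite('pics/w7.png',o[:,:,::-1])
E
```

```text
(no output)
```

View pics/w7.png

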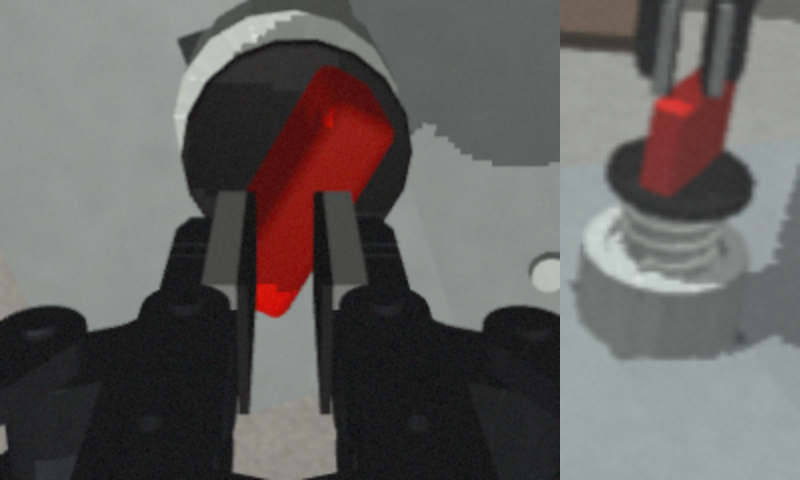

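```bash
python3 - <<'E'
from h import *
s=ctrl.get_state();M=R.from_quat(s['tcp_rot']).as_matrix()
im,d,m,T=shot('wrist')
uv=[(295,298),(300,300),(300,320),(304,340),(301,380),(346,298),(342,300),(340,320),(341,340),(343,380),(316,350),(370,265),(345,240)]
print(np.c_[uv,((world(uv,d,m,T)-s['eef_pos'])@M).round(4)])
im,d,m,T=shot('scene')
# crop->orig: u=395+(x-560)/4, v=170+y/4
for x,y in[(660,85),(662,92),(715,85),(718,92),(718,80),(670,102),(690,90),(680,60)]:
    q=(395+(x-560)/4,170+y/4);print(x,y,im[int(q[1]),int(q[0])],world([q],d,m,T).round(4))
E
```

```text
[[ 2.95e+02  2.98e+02  1.00e-02 -9.50e-03 -3.31e-02]
 [ 3.00e+02  3.00e+02  1.03e-02 -7.60e-03 -3.55e-02]
 [ 3.00e+02  3.20e+02  1.03e-02 -6.80e-03 -5.10e-02]
 [ 3.04e+02  3.40e+02  6.10e-03 -5.40e-03 -5.61e-02]
 [ 3.01e+02  3.80e+02 -2.60e-03 -6.10e-03 -6.43e-02]
 [ 3.46e+02  2.98e+02  1.05e-02  8.60e-03 -3.44e-02]
 [ 3.42e+02  3.00e+02  1.03e-02  7.10e-03 -3.57e-02]
 [ 3.40e+02  3.20e+02  1.02e-02  5.80e-03 -5.07e-02]
 [ 3.41e+02  3.40e+02  1.04e-02  5.60e-03 -6.38e-02]
 [ 3.43e+02  3.80e+02 -2.30e-03  6.30e-03 -6.46e-02]
 [ 3.16e+02  3.50e+02 -1.51e-02 -2.20e-03 -2.64e-02]
 [ 3.70e+02  2.65e+02  1.94e-02  1.79e-02 -2.46e-02]
 [ 3.45e+02  2.40e+02  2.40e-02  9.50e-03 -6.90e-03]]
660 85 [ 99 101 101] [[0.503  0.0593 0.2133]]
662 92 [108 105 100] [[0.5    0.0605 0.2088]]
715 85 [ 96 100  98] [[0.5027 0.0781 0.2148]]
718 92 [92 93 93] [[0.5007 0.0796 0.2109]]
718 80 [ 99 103 101] [[0.5012 0.079  0.216 ]]
670 102 [215  56  51] [[0.5032 0.0634 0.2068]]
690 90 [139  48  44] [[0.495  0.0704 0.2076]]
680 60 [153 154 150] [[0.1038 0.096  0.0009]]
```

Emit:
carry_out(deltas=[0, 0, 0, 0, 0, 0.1, 0, 0, 0, 0, 0, 0.2, 0, 0, 0, 0, 0, 0.3, 0, 0, 0, 0, 0, 0.4, 0, 0, 0, 0, 0, 0.47], grip=35)

```text
time: 9.2
eef_pos: [0.4916, 0.0705, 0.1803]
tcp_rot: [0.216, 0.976, 0.0, 0.0]
contact_force: [0.3, -0.7, 0.2]
opening: 0.353
finger_force: 0.0
```

Emit:
carry_out(deltas=[0, 0, 0.003, 0, 0, 0, 0, 0, 0.006, 0, 0, 0, 0, 0, 0.009, 0, 0, 0, 0, 0, 0.009, 0, 0, 0])

```text
time: 9.7
eef_pos: [0.4911, 0.0702, 0.1712]
tcp_rot: [0.215, 0.977, -0.0, -0.0]
contact_force: [0.3, 0.4, 0.6]
opening: 0.352
finger_force: 0.0
```

```bash
python3 - <<'E'
from h import *
look();s=ctrl.get_state();print(s['contact_force'],s['finger_force'])
im,_,_,_=shot('wrist');b,_,_,_=shot('scene')
o=np.hstack([cv2.resize(im[200:440,180:460],(560,480)),cv2.resize(b[170:290,395:455],(240,480))]);cv2.imwrite('pics/w8.png',o[:,:,::-1])
E
```

```text
wrist 9.7 tcp [0.4911 0.0702 0.1712] toolx 155.2 q6 -1.201 open 0.352
 blade [0.4865 0.072  0.2067] [0.0138 0.0454] ang 153.0 rel tool [ 0.0049 -0.0003 -0.0355]
[ 0.33415332  0.65950989 -1.04820493] 0.0
```

View pics/w8.png

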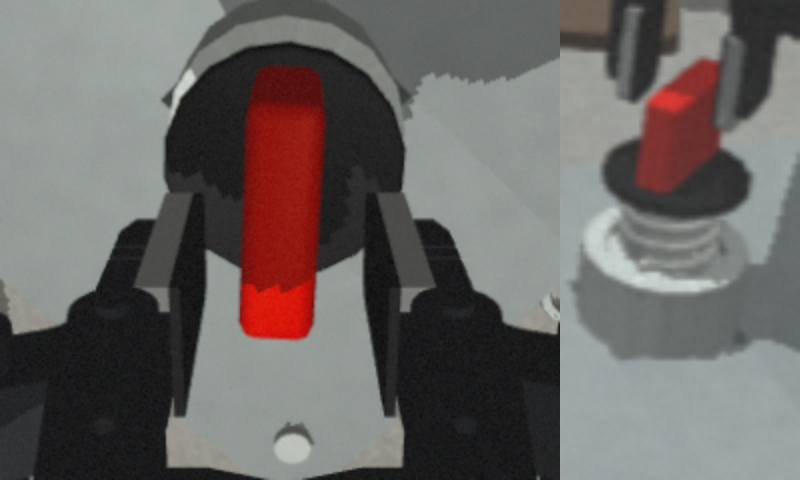

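Emit:
carry_out(deltas=[0, 0, 0.003, 0, 0, 0.01, 0, 0, 0.006, 0, 0, 0.02, 0, 0, 0.008, 0, 0, 0.03, 0, 0, 0.008, 0, 0, 0.03], grip=20)

```text
time: 10.35
eef_pos: [0.4912, 0.0701, 0.1634]
tcp_rot: [0.229, 0.973, -0.0, -0.0]
contact_force: [-0.5, 1.2, -0.2]
opening: 0.201
finger_force: 0.0
```

Emit:
carry_out(deltas=[0, 0, 0, 0, 0, 0, 0, 0, 0, 0, 0, 0], grip=14)

```text
time: 10.6
eef_pos: [0.4913, 0.0702, 0.1636]
tcp_rot: [0.229, 0.973, 0.0, -0.0]
contact_force: [0.3, 0.3, -1.8]
opening: 0.159
finger_force: 23.0
```

Emit:
carry_out(deltas=[0, 0, 0, 0, 0, 0, 0, 0, 0, 0, 0, 0], grip=11)

```text
time: 10.85
eef_pos: [0.4913, 0.0702, 0.1636]
tcp_rot: [0.229, 0.973, 0.0, -0.0]
contact_force: [-0.4, 1.6, -1.5]
opening: 0.158
finger_force: 22.9
```

```bash
python3 - <<'E'
from h import *
look();s=ctrl.get_state();print(s['contact_force'],s['finger_force'])
E
```

```text
wrist 10.85 tcp [0.4913 0.0702 0.1636] toolx 153.5 q6 -1.171 open 0.158
 blade [0.4868 0.073  0.2067] [0.0136 0.0455] ang 153.6 rel tool [ 0.0053  0.0005 -0.0431]
[ 0.71505066  0.27840219 -1.86354143] 22.878138720989227
```

Emit:
carry_out(deltas=[0, 0, 0, 0, 0, 0, 0, 0, 0, 0, 0, -0.06, 0, 0, 0, 0, 0, -0.12, 0, 0, 0, 0, 0, -0.18, 0, 0, 0, 0, 0, -0.24], grip=19.5)

```text
time: 11.52
eef_pos: [0.4918, 0.07, 0.1642]
tcp_rot: [0.11, 0.994, -0.0, 0.0]
contact_force: [-0.4, 0.5, 0.3]
opening: 0.194
finger_force: 2.9
```

```bash
python3 - <<'E'
from h import *
look();s=ctrl.get_state();print(s['contact_force'],s['finger_force'])
E
```

```text
wrist 11.53 tcp [0.4918 0.07   0.1642] toolx 167.3 q6 -1.413 open 0.194
 blade [0.4865 0.0722 0.2067] [0.0141 0.0457] ang 159.5 rel tool [ 0.0056  0.001  -0.0425]
[ 0.10099457 -0.03548752 -0.20133107] 1.693561814026907
```

Emit:
carry_out(deltas=[0, 0, 0, 0, 0, -0.05, 0, 0, 0, 0, 0, -0.1, 0, 0, 0, 0, 0, -0.15, 0, 0, 0, 0, 0, -0.2, 0, 0, 0, 0, 0, -0.25])

```text
time: 12.2
eef_pos: [0.4919, 0.07, 0.1644]
tcp_rot: [-0.014, 1.0, -0.0, 0.001]
contact_force: [-0.3, 0.3, 0.8]
opening: 0.196
finger_force: 3.9
```

Emit:
carry_out(deltas=[0, 0, 0, 0, 0, -0.05, 0, 0, 0, 0, 0, -0.1, 0, 0, 0, 0, 0, -0.15, 0, 0, 0, 0, 0, -0.2, 0, 0, 0, 0, 0, -0.25])

```text
time: 12.82
eef_pos: [0.492, 0.0701, 0.1646]
tcp_rot: [-0.138, 0.99, -0.0, 0.001]
contact_force: [-0.7, -0.1, 1.7]
opening: 0.196
finger_force: 4.8
```

```bash
python3 - <<'E'
from h import *
look();look(cam='scene');s=ctrl.get_state();print(s['contact_force'],s['finger_force'])
E
```

```text
wrist 12.82 tcp [0.492  0.0701 0.1646] toolx -164.1 q6 -1.911 open 0.196
 blade [0.4863 0.0691 0.2071] [0.0452 0.014 ] ang -172.3 rel tool [ 0.0057  0.0006 -0.0425]
scene 12.88 tcp [0.492  0.0701 0.1647] toolx -164.0 q6 -1.912 open 0.195
 blade [0.4904 0.0697 0.2078] [0.0114 0.0427] ang -177.9 rel tool [ 0.0017  0.     -0.0431]
[-0.45870784  0.66932183  2.29797635] 2.7691194985527545
```

Emit:
carry_out(deltas=[0, 0, 0, 0, 0, -0.04, 0, 0, 0, 0, 0, -0.08, 0, 0, 0, 0, 0, -0.12, 0, 0, 0, 0, 0, -0.16, 0, 0, 0, 0, 0, -0.2])

```text
time: 13.55
eef_pos: [0.4921, 0.0701, 0.1648]
tcp_rot: [-0.236, 0.972, -0.0, 0.001]
contact_force: [-0.5, 0.2, 3.4]
opening: 0.194
finger_force: 6.0
```

```bash
python3 - <<'E'
from h import *
look();s=ctrl.get_state();print(s['contact_force'],s['finger_force'])
E
```

```text
wrist 13.55 tcp [0.4921 0.0701 0.1648] toolx -152.7 q6 -2.11 open 0.194
 blade [0.4869 0.068  0.2073] [0.0454 0.014 ] ang -161.1 rel tool [ 0.0056  0.0005 -0.0425]
[0.23323303 0.54990978 2.88760208] 4.813786030790652
```

Emit:
carry_out(deltas=[0, 0, 0, 0, 0, -0.03, 0, 0, 0, 0, 0, -0.06, 0, 0, 0, 0, 0, -0.09])

```text
time: 13.98
eef_pos: [0.4909, 0.0703, 0.1631]
tcp_rot: [-0.281, 0.96, 0.0, -0.001]
contact_force: [1.2, 1.7, 0.6]
opening: 0.194
finger_force: 0.9
```

```bash
python3 - <<'E'
from h import *
look();s=ctrl.get_state();print(s['contact_force'],s['finger_force'])
E
```

```text
wrist 13.97 tcp [0.4909 0.0703 0.1631] toolx -147.4 q6 -2.203 open 0.194
 blade [0.4872 0.068  0.2065] [0.045 0.014] ang -154.5 rel tool [ 0.0044  0.     -0.0433]
[ 0.33914431 -0.0475311   0.46485297] 0.7146619770355755
```

Emit:
carry_out(deltas=[0, 0, 0, 0, 0, 0, 0, 0, 0, 0, 0, 0])

```text
time: 14.28
eef_pos: [0.491, 0.0702, 0.1632]
tcp_rot: [-0.28, 0.96, 0.0, -0.0]
contact_force: [0.0, 1.6, -1.1]
opening: 0.195
finger_force: 0.6
```

```bash
python3 - <<'E'
from h import *
look();look(cam='scene');s=ctrl.get_state();print(s['contact_force'],s['finger_force'])
E
```

```text
wrist 14.28 tcp [0.491  0.0702 0.1632] toolx -147.5 q6 -2.201 open 0.195
 blade [0.487  0.0678 0.2065] [0.0454 0.014 ] ang -154.5 rel tool [ 0.0047  0.0001 -0.0432]
scene 14.32 tcp [0.4911 0.0702 0.1633] toolx -147.5 q6 -2.201 open 0.196
 blade [0.498  0.0717 0.2072] [0.024  0.0113] ang -172.4 rel tool [-0.0066 -0.0024 -0.044 ]
[-0.1691291   1.42550513 -0.30221205] 0.5763743901661655
```

Emit:
carry_out(deltas=[0, 0, 0, 0, 0, -0.03, 0, 0, 0, 0, 0, -0.06, 0, 0, 0, 0, 0, -0.09])

```text
time: 14.75
eef_pos: [0.4912, 0.0701, 0.1634]
tcp_rot: [-0.324, 0.946, 0.0, -0.0]
contact_force: [0.0, 1.0, -2.0]
opening: 0.191
finger_force: 1.2
```

```bash
python3 - <<'E'
from h import *
look();s=ctrl.get_state();print(s['contact_force'],s['finger_force'])
b,_,_,_=shot('scene');b2,_,_,_=shot('wrist')
o=np.hstack([cv2.resize(b2[200:440,180:460],(420,360)),cv2.resize(b[170:270,380:470],(360,400))[:360]]);cv2.imwrite('pics/w9.png',o[:,:,::-1])
E
```

```text
wrist 14.75 tcp [0.4912 0.0701 0.1634] toolx -142.2 q6 -2.293 open 0.191
 blade [0.4879 0.0676 0.2063] [0.0459 0.0141] ang -149.4 rel tool [ 0.0042  0.0001 -0.0429]
[-0.64315888  0.40533493  0.00275483] 0.0
```

View pics/w9.png

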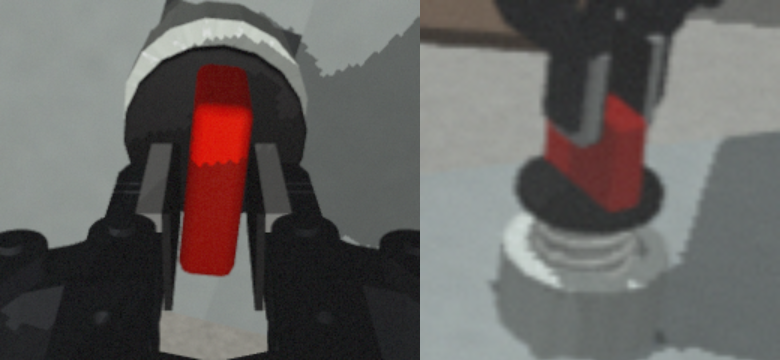

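Emit:
carry_out(deltas=[0, 0, 0, 0, 0, 0.03, 0, 0, 0, 0, 0, 0.06, 0, 0, 0, 0, 0, 0.09, 0, 0, 0, 0, 0, 0.09])

```text
time: 15.4
eef_pos: [0.4914, 0.0701, 0.1638]
tcp_rot: [-0.28, 0.96, -0.0, 0.0]
contact_force: [-0.1, -0.2, -0.4]
opening: 0.195
finger_force: 0.0
```

```bash
python3 - <<'E'
from h import *
look();look(cam='scene');s=ctrl.get_state();print(s['contact_force'],s['finger_force'])
E
```

```text
wrist 15.4 tcp [0.4914 0.0701 0.1638] toolx -147.5 q6 -2.201 open 0.195
 blade [0.4917 0.07   0.2014] [0.0462 0.0139] ang -147.8 rel tool [-0.0002 -0.0003 -0.0377]
scene 15.45 tcp [0.4914 0.0701 0.1638] toolx -147.5 q6 -2.201 open 0.196
 blade [0.501  0.076  0.2015] [0.0143 0.0316] ang -164.9 rel tool [-0.0113 -0.0002 -0.0378]
[ 0.21741178 -0.48446663 -0.14388704] 0.0
```

Emit:
carry_out(deltas=[0, 0, 0.003, 0, 0, 0, 0, 0, 0.006, 0, 0, 0, 0, 0, 0.008, 0, 0, 0, 0, 0, 0.008, 0, 0, 0.07, 0, 0, 0.008, 0, 0, 0.15])

```text
time: 16.12
eef_pos: [0.4912, 0.0702, 0.1555]
tcp_rot: [-0.206, 0.979, 0.0, -0.0]
contact_force: [0.3, 0.4, -0.2]
opening: 0.189
finger_force: 1.0
```

Emit:
carry_out(deltas=[0, 0, 0, 0, 0, 0.1, 0, 0, 0, 0, 0, 0.2, 0, 0, 0, 0, 0, 0.3, 0, 0, 0.001, 0, 0, 0.4, 0, 0, 0.001, 0, 0, 0.5])

```text
time: 16.75
eef_pos: [0.4915, 0.0701, 0.1548]
tcp_rot: [0.043, 0.999, -0.0, 0.0]
contact_force: [0.6, -0.3, -0.0]
opening: 0.197
finger_force: 1.5
```

```bash
python3 - <<'E'
from h import *
look();s=ctrl.get_state();print(s['contact_force'],s['finger_force'])
E
```

```text
wrist 16.75 tcp [0.4915 0.0701 0.1548] toolx 175.1 q6 -1.548 open 0.197
 blade [0.492  0.0702 0.2008] [0.0463 0.0141] ang -177.4 rel tool [-0.0004  0.0001 -0.046 ]
[-0.09172652  0.13478017 -0.03088469] 0.6557667642482556
```

Emit:
carry_out(deltas=[0, 0, 0, 0, 0, 0.16, 0, 0, 0, 0, 0, 0.32, 0, 0, 0, 0, 0, 0.48, 0, 0, 0.001, 0, 0, 0.64, 0, 0, 0.001, 0, 0, 0.8])

```text
time: 17.42
eef_pos: [0.4914, 0.0701, 0.1538]
tcp_rot: [0.429, 0.903, -0.0, 0.0]
contact_force: [-1.0, 0.6, 1.0]
opening: 0.194
finger_force: 1.6
```

Emit:
carry_out(deltas=[0, 0, 0, 0, 0, 0.16, 0, 0, 0, 0, 0, 0.32, 0, 0, 0, 0, 0, 0.48, 0, 0, 0.001, 0, 0, 0.64, 0, 0, 0.001, 0, 0, 0.8])

```text
time: 18.05
eef_pos: [0.4915, 0.0701, 0.1528]
tcp_rot: [0.747, 0.665, 0.0, 0.0]
contact_force: [-0.0, -0.3, 0.1]
opening: 0.195
finger_force: 1.5
```

Emit:
carry_out(deltas=[0, 0, 0, 0, 0, 0.16, 0, 0, 0, 0, 0, 0.32, 0, 0, 0, 0, 0, 0.48, 0, 0, 0.001, 0, 0, 0.64, 0, 0, 0.001, 0, 0, 0.8])

```text
time: 18.68
eef_pos: [0.4915, 0.0701, 0.1517]
tcp_rot: [0.947, 0.322, 0.0, 0.0]
contact_force: [0.1, 0.7, 0.1]
opening: 0.194
finger_force: 1.4
```

```bash
python3 - <<'E'
from h import *
look();s=ctrl.get_state();print(s['contact_force'],s['finger_force'])
E
```

```text
wrist 18.68 tcp [0.4915 0.0701 0.1517] toolx 37.5 q6 0.853 open 0.194
 blade [0.4926 0.0706 0.1978] [0.0465 0.0141] ang 45.2 rel tool [ 0.0013  0.0003 -0.0461]
[ 0.76607126  0.1155216  -0.1752153 ] 0.24794251075945795
```

Emit:
carry_out(deltas=[0, 0, 0, 0, 0, 0.17, 0, 0, 0, 0, 0, 0.34, 0, 0, 0, 0, 0, 0.51, 0, 0, 0.001, 0, 0, 0.68, 0, 0, 0.001, 0, 0, 0.85])

```text
time: 19.35
eef_pos: [0.4914, 0.0701, 0.1507]
tcp_rot: [0.995, -0.096, -0.0, 0.0]
contact_force: [0.3, 0.6, 0.6]
opening: 0.197
finger_force: 1.4
```

Emit:
carry_out(deltas=[0, 0, 0, 0, 0, 0.17, 0, 0, 0, 0, 0, 0.34, 0, 0, 0, 0, 0, 0.51, 0, 0, 0.001, 0, 0, 0.68, 0, 0, 0.001, 0, 0, 0.85])

```text
time: 19.98
eef_pos: [0.4913, 0.0701, 0.1496]
tcp_rot: [0.867, -0.498, -0.0, 0.0]
contact_force: [-0.1, -1.2, -0.4]
opening: 0.197
finger_force: 1.4
```

```bash
python3 - <<'E'
from h import *
look();s=ctrl.get_state();print(s['contact_force'],s['finger_force'])
E
```

```text
wrist 19.98 tcp [0.4913 0.0701 0.1496] toolx -59.8 q6 2.551 open 0.197
 blade [0.4926 0.0699 0.1956] [0.0139 0.0464] ang 127.7 rel tool [ 0.0008 -0.001  -0.046 ]
[1.02461757 0.1670567  0.12262433] 0.18883045519032748
```

Emit:
carry_out(deltas=[0, 0, 0, 0, 0, -0.06, 0, 0, 0, 0, 0, -0.12, 0, 0, -0.015, 0, 0, -0.12, 0, 0, -0.03, 0, 0, -0.12, 0, 0, -0.045, 0, 0, -0.12], grip=60)

```text
time: 20.65
eef_pos: [0.4919, 0.0701, 0.1966]
tcp_rot: [0.896, -0.444, 0.001, -0.0]
contact_force: [-0.6, -0.6, -0.5]
opening: 0.599
finger_force: 0.0
```

Emit:
carry_out(deltas=[0, 0, 0, 0, 0, -0.16, 0, 0, 0, 0, 0, -0.32, 0, 0, 0, 0, 0, -0.48, 0, 0, 0, 0, 0, -0.64, 0, 0, 0, 0, 0, -0.8])

```text
time: 21.28
eef_pos: [0.4918, 0.0701, 0.196]
tcp_rot: [0.998, -0.058, 0.001, -0.0]
contact_force: [-0.4, 0.0, -0.4]
opening: 0.603
finger_force: 0.0
```

Emit:
carry_out(deltas=[0, 0, 0, 0, 0, -0.16, 0, 0, 0, 0, 0, -0.32, 0, 0, 0, 0, 0, -0.48, 0, 0, 0, 0, 0, -0.64, 0, 0, 0, 0, 0, -0.8])

```text
time: 21.9
eef_pos: [0.4918, 0.0701, 0.196]
tcp_rot: [0.942, 0.336, 0.001, 0.0]
contact_force: [0.4, 0.3, -0.1]
opening: 0.602
finger_force: 0.0
```

Emit:
carry_out(deltas=[0, 0, 0, 0, 0, -0.16, 0, 0, 0, 0, 0, -0.32, 0, 0, 0, 0, 0, -0.48, 0, 0, 0, 0, 0, -0.64, 0, 0, 0, 0, 0, -0.8])

```text
time: 22.52
eef_pos: [0.4918, 0.0701, 0.196]
tcp_rot: [0.737, 0.676, 0.001, 0.001]
contact_force: [-0.9, 0.3, -0.3]
opening: 0.604
finger_force: 0.0
```

Emit:
carry_out(deltas=[0, 0, 0, 0, 0, -0.16, 0, 0, 0, 0, 0, -0.32, 0, 0, 0, 0, 0, -0.48, 0, 0, 0, 0, 0, -0.64, 0, 0, 0, 0, 0, -0.75])

```text
time: 23.15
eef_pos: [0.4918, 0.0701, 0.196]
tcp_rot: [0.439, 0.899, 0.0, 0.001]
contact_force: [-0.0, -0.3, 0.5]
opening: 0.599
finger_force: 0.0
```

```bash
python3 - <<'E'
from h import *
look();look(cam='scene');s=ctrl.get_state();print(s['contact_force'],s['finger_force'])
E
```

```text
wrist 23.15 tcp [0.4918 0.0701 0.196 ] toolx 127.9 q6 -0.725 open 0.599
 blade [0.4916 0.0706 0.1956] [0.0139 0.0458] ang 127.0 rel tool [0.0005 0.0002 0.0004]
scene 23.2 tcp [0.4918 0.0701 0.196 ] toolx 128.1 q6 -0.727 open 0.598
 blade [0.4944 0.0669 0.1952] [0.0142 0.0448] ang 125.0 rel tool [-0.0042  0.0001  0.0008]
[0.78417383 0.17503264 0.13721619] 0.0
```

Plug undisturbed; go down, close to 19.5 %, turn on 95° more.

Emit:
carry_out(deltas=[0, 0, 0.015, 0, 0, 0, 0, 0, 0.03, 0, 0, 0, 0, 0, 0.046, 0, 0, 0, 0, 0, 0.046, 0, 0, 0])

```text
time: 23.75
eef_pos: [0.4897, 0.0702, 0.1461]
tcp_rot: [0.441, 0.898, -0.001, -0.002]
contact_force: [-0.3, 0.1, -0.5]
opening: 0.6
finger_force: 0.0
```

Emit:
carry_out(deltas=[0, 0, 0, 0, 0, 0, 0, 0, 0, 0, 0, 0, 0, 0, 0, 0, 0, 0, 0, 0, 0, 0, 0, 0.07, 0, 0, 0, 0, 0, 0.15], grip=19.5)

```text
time: 24.38
eef_pos: [0.4916, 0.07, 0.1491]
tcp_rot: [0.508, 0.861, 0.0, 0.0]
contact_force: [-0.8, 0.1, 1.0]
opening: 0.198
finger_force: 1.0
```

Emit:
carry_out(deltas=[0, 0, 0, 0, 0, 0.16, 0, 0, 0, 0, 0, 0.32, 0, 0, 0, 0, 0, 0.48, 0, 0, 0.001, 0, 0, 0.64, 0, 0, 0.001, 0, 0, 0.8])

```text
time: 25.0
eef_pos: [0.4917, 0.0701, 0.1482]
tcp_rot: [0.804, 0.595, 0.0, 0.0]
contact_force: [0.8, -0.7, -0.1]
opening: 0.2
finger_force: 1.3
```

Emit:
carry_out(deltas=[0, 0, 0, 0, 0, 0.16, 0, 0, 0, 0, 0, 0.32, 0, 0, 0, 0, 0, 0.48, 0, 0, 0.001, 0, 0, 0.64, 0, 0, 0.001, 0, 0, 0.8])

```text
time: 25.62
eef_pos: [0.4917, 0.07, 0.1472]
tcp_rot: [0.972, 0.235, 0.0, 0.0]
contact_force: [0.3, -0.6, 0.6]
opening: 0.197
finger_force: 1.4
```

```bash
python3 - <<'E'
from h import *
look();s=ctrl.get_state();print(s['contact_force'],s['finger_force'])
E
```

```text
wrist 25.62 tcp [0.4917 0.07   0.1472] toolx 27.1 q6 1.034 open 0.197
 blade [0.4932 0.0707 0.1936] [0.0463 0.0141] ang -145.2 rel tool [ 0.0017  0.0001 -0.0464]
[-0.05667668  0.64571194  1.18722983] 0.25611326353100594
```

Emit:
carry_out(deltas=[0, 0, 0, 0, 0, -0.06, 0, 0, 0, 0, 0, -0.13, 0, 0, 0, 0, 0, -0.13])

```text
time: 26.05
eef_pos: [0.4915, 0.0701, 0.147]
tcp_rot: [0.954, 0.3, 0.0, 0.0]
contact_force: [0.4, 0.4, 0.9]
opening: 0.195
finger_force: 0.0
```

Emit:
carry_out(deltas=[0, 0, 0, 0, 0, 0, 0, 0, 0, 0, 0, 0, 0, 0, 0, 0, 0, 0, 0, 0, 0, 0, 0, 0, 0, 0, 0, 0, 0, 0], grip=12, grip_force=25)

```text
time: 26.68
eef_pos: [0.4916, 0.0701, 0.1471]
tcp_rot: [0.954, 0.3, 0.0, 0.0]
contact_force: [-1.0, 0.5, 2.1]
opening: 0.156
finger_force: 27.7
```

Emit:
carry_out(deltas=[0, 0, 0, 0, 0, 0, 0, 0, 0, 0, 0, 0, 0, 0, 0, 0, 0, 0, 0, 0, 0, 0, 0, 0], grip=5)

```text
time: 27.18
eef_pos: [0.4917, 0.0701, 0.1471]
tcp_rot: [0.954, 0.3, 0.0, 0.0]
contact_force: [0.3, -0.1, 4.1]
opening: 0.153
finger_force: 27.9
```

```bash
python3 - <<'E'
from h import *
look();look(cam='top');s=ctrl.get_state();print(s['contact_force'],s['finger_force'],s['dq'])
im,d,m,T=shot('top')
for q in('oil','fitting','wrench'):
    f=ctrl.find_in('top',q)
    if f: print(q,world([f[0]['uv']],d,m,T))
E
```

```text
wrist 27.18 tcp [0.4917 0.0701 0.1471] toolx 34.9 q6 0.899 open 0.153
 blade [0.4932 0.0708 0.1936] [0.0461 0.014 ] ang -145.2 rel tool [ 0.0017  0.0003 -0.0465]Traceback (most recent call last):
  File "<stdin>", line 2, in <module>
  File "h.py", line 25, in look
    p,uv=red(cam,f);p=p[(p[:,2]>.15)&(abs(p[:,0]-.487)<.08)&(abs(p[:,1]-.072)<.08)]
         ~~~^^^^^^^
  File "h.py", line 22, in red
    v,u=np.nonzero(k); return world(np.c_[u,v],d,m,T),np.c_[u,v]
                              ~~~~~^^^^^^^^^^^^^^^^^^
  File "h.py", line 14, in world
    r=cv2.undistortPoints(uv.reshape(-1,1,2),K,np.array([m['k1'],0,0,0.])).reshape(-1,2)
      ~~~~~~~~~~~~~~~~~~~^^^^^^^^^^^^^^^^^^^^^^^^^^^^^^^^^^^^^^^^^^^^^^^^^
cv2.error: OpenCV(4.12.0) /io/opencv/modules/calib3d/src/undistort.dispatch.cpp:347: error: (-215:Assertion failed) CV_IS_MAT(_src) && CV_IS_MAT(_dst) && (_src->rows == 1 || _src->cols == 1) && (_dst->rows == 1 || _dst->cols == 1) && _src->cols + _src->rows - 1 == _dst->rows + _dst->cols - 1 && (CV_MAT_TYPE(_src->type) == CV_32FC2 || CV_MAT_TYPE(_src->type) == CV_64FC2) && (CV_MAT_TYPE(_dst->type) == CV_32FC2 || CV_MAT_TYPE(_dst->type) == CV_64FC2) in function 'cvUndistortPointsInternal'
```

```bash
python3 - <<'E'
from h import *
s=ctrl.get_state();print(s['contact_force'],s['finger_force']);print(ctrl.sign_off())
E
```

```text
[-0.08688111  0.13125858  4.03811391] 27.973739504814148
the job is handed in; nothing more can be done
None
```

I handed the job in at about 27 s, and no verdict came back: the plug was turned back until it dropped about 5 to 8 mm, then turned about 357° clockwise to roughly 16 mm below the mouth, and it is gripped at about 28 N.

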